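# Find and take off the left-hand paddle knob of a twin gelato churn

## Task

The two paddles of this twin gelato churn turn opposite ways, so one of their black wing knobs has a left-hand thread and the other an ordinary one, and nothing shows which. Find the left-hand one by gently trying the knobs both ways, unscrew it (do not pull it off by force) and stand it upright in the white tray, ready for its new seal; leave the other knob done up on its spindle. Never force a knob that goes tight, for that crushes the seal under it, and leave the things on the counter where they are.

Things in the scene. Friction and masses are not known exactly. Their poses are not given: they have to be found in the camera images.
- churn: Stainless countertop twin gelato churn, fixed, 300 mm deep (x), 370 mm wide (y), top plate 200 mm above the counter. Origin: centre of its underside, z up, x away from its control panel (which faces the robot). Two open bowls 148 mm in diameter in the top plate, centred 85 mm to +y (left) and -y (right) of the origin.
- knob_left: Paddle knob of the left bowl, 0.3 kg, a loose part held by its thread only. Origin: centre of its open underside; z up its axis, x along the wing. Steel hub 46 mm across, 31 mm high; on it a black upright wing 50 mm long (x), 12 mm thick (y), 27 mm high (31 to 58 mm above the origin). Starts done up, not jammed, underside on the seal 165 mm above the counter, wing along the machine's x.
- knob_right: Paddle knob of the right bowl, 0.3 kg, a loose part held by its thread only. Origin: centre of its open underside; z up its axis, x along the wing. Steel hub 46 mm across, 31 mm high; on it a black upright wing 50 mm long (x), 12 mm thick (y), 27 mm high (31 to 58 mm above the origin). Starts done up, not jammed, underside on the seal 165 mm above the counter, wing along the machine's x.
- knob_left_tip (a point): The upper end of the left knob's wing that points away from the control panel at the start: 25 mm along the knob's x, 58 mm above its origin.
- knob_right_tip (a point): The same end of the right knob's wing. How a knob feels: 0.15 rad of play, then loosening takes under 0.15 N m if the hand rises with it, while in the tightening direction it stops dead: 0.4 N m of torque already presses the seal with 20 to 35 N, and a knob so jammed takes as much to free.
- paddle_left: White paddle in the left bowl, keyed in place (it does not turn or lift). On its hub, 165 mm above the counter, lies the orange seal ring, 50 mm across, that the knob presses on; more than 45 N crushes it. Through it stands a fixed steel spindle that carries the knob, its tip 24 mm above the seal, hidden in the knob. Origin: on the spindle axis, 76 mm below the seal's top.
- paddle_right: The same in the right bowl. One spindle has a left-hand thread, the other a right-hand one; they look alike and either may be in either bowl. Two-start thread: a knob rises 20 mm a turn (3.2 mm per rad) and after 0.55 turn (3.4 rad) it is free and lifts straight off.
- tray: White open plastic tray for parts, fixed on the counter, 170 mm (x) by 150 mm (y), walls 4 mm thick and 30 mm high, floor 4 mm thick. Origin: centre of its underside.
- verrine: Empty dessert glass standing on the counter, 68 mm across, 85 mm high. Origin: centre of its foot. To be left alone.
- topping_jar: Amber glass jar with a red lid, 64 mm across, 85 mm high. Origin: centre of its foot. To be left alone.
- spatula: Spatula with a black handle lying on the counter, 280 mm long (its x), 65 mm wide at the blade, 20 mm high. Origin: under its middle. To be left alone.
Things that resemble listed ones, but are neither listed nor needed, are in the scene too. What is shaped like the knob_right but turquoise or yellow is not meant.

How it is judged:
On the way:
1. a knob has risen 2 to 8 mm on its spindle while turned clockwise, seen from above (so it is the left-hand one): its wing tip 15 mm or more towards the machine's -y (((z of knob_left in the frame of churn between 0.167 and 0.173 m and y of knob_left_tip in the frame of churn below 0.07 m and x of knob_left in the frame of churn between -0.004 and 0.004 m and y of knob_left in the frame of churn between 0.081 and 0.089 m) or (z of knob_right in the frame of churn between 0.167 and 0.173 m and y of knob_right_tip in the frame of churn below -0.1 m and x of knob_right in the frame of churn between -0.004 and 0.004 m and y of knob_right in the frame of churn between -0.089 and -0.081 m))), for 0.1 s.
At the end, for the whole second after the job is handed in: The left-hand threaded knob, unscrewed, stands upright (within 0.2 rad) on the floor of the tray (origin within 62 mm in the tray's x and 52 mm in its y, under 12 mm above its underside), at rest; the other knob is still done up on its spindle (risen less than 1.5 mm) (((x of knob_left in the frame of tray between -0.062 and 0.062 m and y of knob_left in the frame of tray between -0.052 and 0.052 m and z of knob_left in the frame of tray below 0.012 m and angle between knob_left's own z axis and vertical below 0.2 rad and linear speed of each of knob_left, knob_right below 0.02 m/s and x of knob_right in the frame of churn between -0.004 and 0.004 m and y of knob_right in the frame of churn between -0.089 and -0.081 m and z of knob_right in the frame of churn below 0.1665 m) or (x of knob_right in the frame of tray between -0.062 and 0.062 m and y of knob_right in the frame of tray between -0.052 and 0.052 m and z of knob_right in the frame of tray below 0.012 m and angle between knob_right's own z axis and vertical below 0.2 rad and linear speed of each of knob_right, knob_left below 0.02 m/s and x of knob_left in the frame of churn between -0.004 and 0.004 m and y of knob_left in the frame of churn between 0.081 and 0.089 m and z of knob_left in the frame of churn below 0.1665 m))); the robot touches nothing.
It fails at once if the left knob's seal is crushed: knob pressed on it with more than 45 N (contact force between knob_left and paddle_left above 45 N).
It fails at once if the right knob's seal is crushed: knob pressed on it with more than 45 N (contact force between knob_right and paddle_right above 45 N).
It fails at once if the verrine is moved by more than 25 mm (distance of verrine from where it was at the start of the episode above 0.025 m).
It fails at once if the topping_jar is moved by more than 25 mm (distance of topping_jar from where it was at the start of the episode above 0.025 m).
It fails at once if the spatula is moved by more than 25 mm (distance of spatula from where it was at the start of the episode above 0.025 m).
It also fails if it takes over 72 s, if anything falls off the work surface, if the arm or the gripper's body presses on something with over 40 N, if the wrist force passes 120 N, or if a joint passes its speed limit or range.

## Robot

A 7-joint arm with a two-finger parallel gripper is mounted at the origin on the work surface. World frame = base frame: x ahead of the robot, y to its left, z up, the work surface at z = 0. Lengths are in m, angles in rad, forces in N, time in s.
With the tool pointing down it reaches from about 0.425 to 0.875 m from the base axis. Payload 4.7 kg.
Tool frame: the origin (TCP) lies at the very end of the fingers, on their centre line; the grasp point (between the pads) lies 19 mm behind it (env.grip_point_offset is the distance from the TCP to the grasp point, in m); z points along the fingers, y is the line along which they close (so a half turn about z gives the same grasp; the last joint's range is limited). The gripper opens to 87 mm and grips with 3 to 60 N. Pads are 19 mm wide; open, the fingers measure 117 mm over their backs; the gripper's body (75 mm by 190 mm) begins 51 mm behind the grasp point.
Start: joints at [-1.154, 0.321, -0.07, 1.45, 0.023, 1.371, -0.057], TCP at [0.255, 0.598, 0.223] pointing down, gripper open.
Joint ranges: [-2.86, 2.86], [-0.3, 2.09], [-1.38, 1.24], [0.06, 2.45], [-1.56, 4.7], [0.09, 2.05], [-2.69, 2.69]. Speed limits (rad/s): [2.57, 2.57, 3.14, 3.14, 3.14, 3.14, 3.14].

## Interface

Orientations are given as a rotation vector (axis times angle).
In Python, from cell import env gives the robot as it stands.
- The arm moves only by the tool step_arm, never from a script. Its argument "deltas" is one flat list of numbers, 7 for each row, row after row: the closure in counts, from 0 (fully open) to 255 (shut), then the shift along the tool's x, y, z in mm, then the turn, a rotation vector about the tool's x, y, z in rad. In form: [claw, tx, ty, tz, wx, wy, wz, claw, tx, ty, tz, wx, wy, wz, ...]. A call has 1 to 10 rows; each row shifts and turns the commanded pose from where the row before left it, along the tool's axes as they then stand; what a row does not reach is not made up. A row lasts 1/8 s, in which the tool goes at most 62.5 mm and 10.7 degrees, less where a joint would pass 70% of its speed; a pose out of reach is approached as far as the arm can. A call is refused whole if a number of a shift passes 62.5 or a number of a turn 0.188, either way. A call with a gripper value outside its range is refused whole. The fingers move at their own pace and stop on an object; the grip force is fixed at half the most. Time passes only in rows, so rows that do not move let the fingers close. It gives the time, the measured TCP pose, the force, the opening and the grip force at its end, in the units of the state.
- env.get_state(): the state, without advancing time (a new reading comes with each control period).
- env.read_camera(name): name is "scene" or "top"; returns the picture (420x560x3 uint8, red, green, blue); there is no depth.
- env.calibration(name): a dict with "fovy" (degrees; the focal length in pixels is half the picture's height over the tangent of half this angle, whatever the lens; pixels are square), "cx", "cy" (the principal point, pixels), "R" (3x3) and "t" (3): a world point X has camera coordinates R X + t. Camera axes: x right, y down, z forward; pixel columns grow to the right and rows downward; lengths in m; the calibration is good to about 2 mm. A picture is of the moment at which its call begins. calibration takes no time and is no camera call.
- env.hand_in(): hands the job in; it is judged then, once.
Trained networks look in the newest picture that a camera, given by its name, has taken for a name from the list of things; names that differ only in an ending like _2 or _b are one class to them, and where a whole thing is asked for, a point or a joint stands for the part that bears it (a point fixed in the world has none). Each returns a list of dicts, best first, with "conf" (0 to 1); they miss things now and then, are a little off and sometimes report something else, mostly with a low value. They report only what shows in the picture. A call takes as long as a camera call. They do not tell look-alikes from the thing itself.
- env.search_frame(camera, label): "bbox" ([centre column, centre row, width, height] in pixels, round what is visible of it).
The state is a dict: "time_s": time; "joint_pos": joint angles; "qd": joint speeds; "tau": joint torques, N m; "position": TCP position; "eef_rot": TCP orientation; "wrist_force": force on the tool from outside, world axes, zero at the start; "moment": the same for the moment, N m; "opening": finger opening in m; "finger_force": force on a finger pad.
Only numpy, scipy, OpenCV 4.12 (cv2) and the standard library are available. Lean on these libraries where they do the work, as an engineer would, in place of code of your own. Each camera call takes 0.05 s, during which the arm holds its last target. There are 200 camera calls.

## Working session

There is one attempt and no reset: what is moved stays moved. The work goes in short steps, Python scripts to look and compute and a tool call to move; the robot and the scene stay as the last step left them, time stands still between calls to the robot, and variables do not carry over. Pictures are saved under pics/ and viewed, at most 10 in all, crops included, and the job is handed in when it is done.

Besides the shell and the picture viewer there is one more tool, called as name(argument=value, ...), one argument or row to a line, values as JSON. step_arm: Moves the arm, as the interface text tells. Its arguments: {"type":"object","properties":{"deltas":{"type":"array"}},"required":["deltas"]}

```bash
mkdir -p pics; ls; python3 - <<'E'
from cell import env
import cv2
for c in ("scene","top"):
    im=env.read_camera(c); cv2.imwrite(f"pics/{c}0.png",im[:,:,::-1])
    for l in ("knob_left","tray","churn","verrine","topping_jar","spatula"):
        print(c,l,[( [round(float(v)) for v in d["bbox"]],round(d["conf"],2)) for d in env.search_frame(c,l)])
    k=env.calibration(c);print({a:(b.tolist() if hasattr(b,'tolist') else b) for a,b in k.items()})
s=env.get_state();print(s)
E
```

```text
pics
scene knob_left [([297, 219, 21, 30], 0.56)]
scene tray [([401, 210, 51, 58], 0.81), ([238, 219, 17, 33], 0.41), ([161, 220, 33, 76], 0.29)]
scene churn [([261, 232, 154, 137], 0.93)]
scene verrine [([427, 273, 31, 38], 0.88)]
scene topping_jar [([380, 287, 27, 30], 0.73)]
scene spatula [([160, 220, 32, 77], 0.72)]
{'fovy': 57.46458961784706, 'cx': 280.63989949377265, 'cy': 211.64864846903544, 'R': [[-0.049476422999179266, 0.9987552813098688, -0.006322311511712722], [0.8484064599092127, 0.03868653434291869, -0.5279297593855188], [-0.5270280470255106, -0.03148396601730835, -0.8492645038692582]], 't': [0.06693499931589279, -0.39151877986091965, 1.4909240405340567]}
top knob_left [([275, 195, 20, 21], 0.76)]
top tray [([159, 266, 69, 69], 0.65)]
top churn [([346, 204, 15, 22], 0.73), ([311, 205, 161, 137], 0.6), ([195, 166, 34, 30], 0.34)]
top verrine [([149, 180, 31, 26], 0.67)]
top topping_jar [([197, 168, 30, 31], 0.59)]
top spatula [([431, 247, 23, 94], 0.62)]
{'fovy': 52.1520239094253, 'cx': 281.82058872023435, 'cy': 218.70685963581684, 'R': [[-0.0013944909625611662, -0.999812
[... 228 characters left out ...]
45438778]}
{'time_s': 0.7, 'joint_pos': array([-1.15388617,  0.32097909, -0.07007909,  1.45048576,  0.0225343 ,
        1.37076994, -0.05690182]), 'qd': array([ 0.00018678,  0.00049339, -0.00181062, -0.00087138,  0.0011636 ,
       -0.00095593, -0.00225492]), 'tau': array([-9.72463713e-04, -4.90933657e+01, -4.02605580e-01, -3.12699115e+01,
       -6.33847481e-02,  3.35603929e-02,  1.02713238e-05]), 'position': array([0.25483036, 0.5980047 , 0.2226071 ]), 'eef_rot': array([6.28485770e-01, 3.07807240e+00, 2.23038501e-04]), 'wrist_force': array([ 0.017603  , -0.17664468, -0.43822138]), 'moment': array([-0.00348296, -0.01889001,  0.05277181]), 'finger_force': 0.0, 'opening': 0.08706425381912426}
```

```bash
python3 - <<'E'
import cv2,numpy as np
t=cv2.imread("pics/top0.png")
cv2.imwrite("pics/t1.png",cv2.resize(t[110:320,110:460],None,fx=2.28,fy=2.28,interpolation=cv2.INTER_CUBIC))
E
```

```text
(no output)
```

View pics/t1.png

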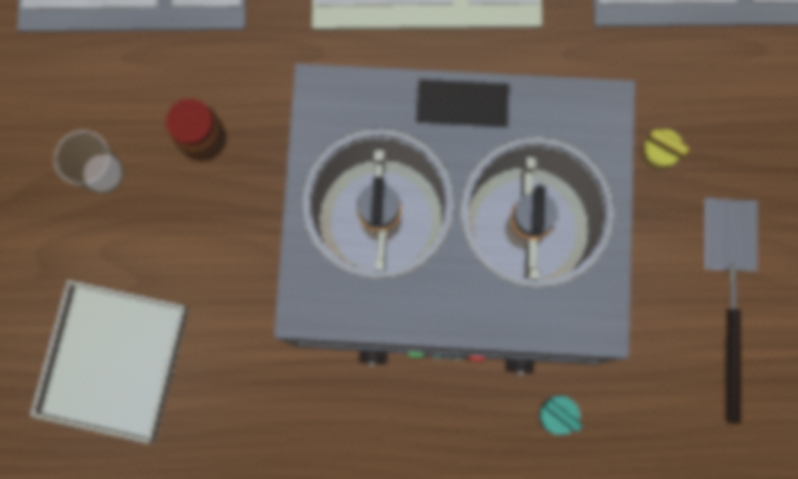

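View pics/scene0.png

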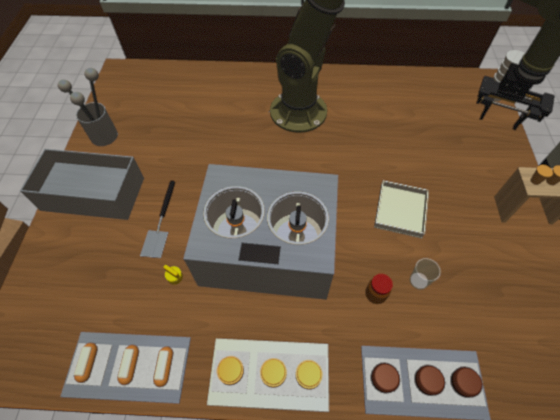

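Top crop: the left knob's black wing is at (378,203) and the right's at (538,210), both in the bowls. The look-alikes are yellow at (665,147) and turquoise at (560,415), both loose on the counter. The black-winged knobs in the bowls are the ones meant. The tray is at (108,362). Scene picture: jar (380,287), verrine (427,273), spatula (160,220) and tray (402,209), all well clear of the churn.

```bash
cat > h.py <<'E'
import numpy as np,cv2
from cell import env
from scipy.optimize import least_squares
def cal(c):
    k=env.calibration(c); f=210/np.tan(np.radians(k["fovy"])/2); return f,k["cx"],k["cy"],np.array(k["R"]),np.array(k["t"])
def ray(c,uv,z):
    f,cx,cy,R,t=cal(c); d=R.T@np.array([(uv[0]-cx)/f,(uv[1]-cy)/f,1]); o=-R.T@t
    return o+d*(z-o[2])/d[2]
def proj(c,X):
    f,cx,cy,R,t=cal(c); p=(R@np.asarray(X).T).T+t; return p[:,:2]/p[:,2:]*f+[cx,cy]
E
python3 - <<'E'
from h import *
cr=lambda p:(p[0]/2.28+110,p[1]/2.28+110)
for n,p in dict(c1=(296,64),c2=(635,81),c3=(628,355),c4=(275,336)).items(): print(n,ray("top",cr(p),.2).round(4))
for n,p in dict(t1=(68,281),t2=(186,306),t3=(151,442),t4=(32,415)).items(): print(n,ray("top",cr(p),.03).round(4))
for n,p in dict(s1=(384,182),s2=(429,186),s3=(424,235),s4=(376,228)).items(): print(n,ray("scene",p,.03).round(4))
for n,p in dict(s1=(204,168),s2=(339,172),s3=(332,300-6),s4=(191,284)).items(): print("scene",n,ray("scene",p,.2).round(4))
# ring rims & dark wings
for c in("top","scene"):
    im=cv2.imread(f"pics/{c}0.png"); g=im.max(2)
    for nm,(x0,y0,x1,y1) in {"top":{"L":(262,180,290,215),"R":(330,185,360,220)},"scene":{"R":(222,192,250,228),"L":(285,198,312,232)}}[c].items():
        m=(g[y0:y1,x0:x1]<45).astype(np.uint8); n,l,st,ce=cv2.connectedComponentsWithStats(m)
        i=1+st[1:,4].argmax(); ys,xs=np.where(l==i); 
        print(c,nm,st[i],ce[i]+[x0,y0], ray(c,ce[i]+[x0,y0],.22).round(4), "bottom/top px",[(round(xs[ys==r].mean()+x0,1),r+y0) for r in (ys.min(),ys.max())])
E
```

```text
c1 [0.7537 0.0981 0.2   ]
c2 [ 0.7314 -0.2709  0.2   ]
c3 [ 0.4355 -0.2517  0.2   ]
c4 [0.4562 0.116  0.2   ]
t1 [0.5365 0.3977 0.03  ]
t2 [0.5049 0.25   0.03  ]
t3 [0.3407 0.2871 0.03  ]
t4 [0.3729 0.4333 0.03  ]
s1 [0.3508 0.294  0.03  ]
s2 [0.3605 0.4403 0.03  ]
s3 [0.5458 0.3969 0.03  ]
s4 [0.5279 0.2533 0.03  ]
scene s1 [ 0.4513 -0.262   0.2   ]
scene s2 [0.4485 0.1213 0.2   ]
scene s3 [0.8078 0.0941 0.2   ]
scene s4 [ 0.7989 -0.2388  0.2   ]Traceback (most recent call last):
  File "<stdin>", line 12, in <module>
ValueError: attempt to get argmax of an empty sequence
```

```bash
python3 - <<'E'
import cv2,numpy as np
a=cv2.imread("pics/top0.png")[155:255,230:395];b=cv2.imread("pics/scene0.png")[160:260,185:350]
f=lambda x:cv2.resize(x,None,fx=4.8,fy=3*1.0 if 0 else 2.95*1.0 if 0 else 3,interpolation=cv2.INTER_CUBIC)
g=lambda x:cv2.resize(x,None,fx=3,fy=3,interpolation=cv2.INTER_CUBIC)
cv2.imwrite("pics/k2.png",np.vstack([g(a),g(b)]))
E
```

```text
(no output)
```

View pics/k2.png

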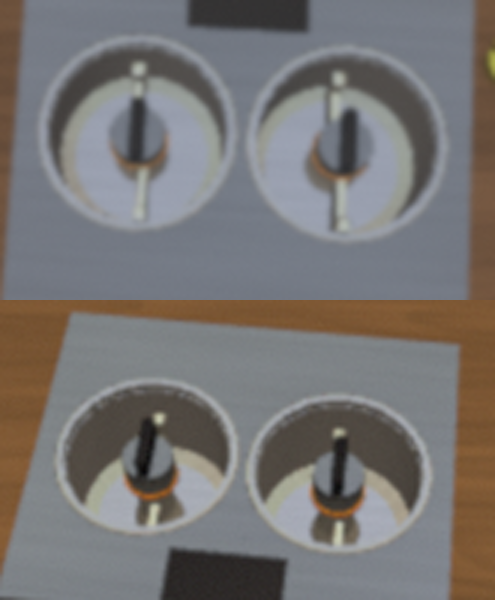

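The enlarged crop shows black wings on steel hubs over orange seals in both bowls. Left bowl rim centre is about (276,199) in top and (298,218) in scene; right is about (346,203) in top and (234,212) in scene.

```bash
cat >> h.py <<'E'
def rig(pts,loc):  # 2D fit of x,y,yaw
    f=lambda p:(np.c_[np.cos(p[2])*loc[:,0]-np.sin(p[2])*loc[:,1]+p[0],np.sin(p[2])*loc[:,0]+np.cos(p[2])*loc[:,1]+p[1]]-pts).ravel()
    return least_squares(f,[*pts.mean(0),0])
E
python3 - <<'E'
from h import *
for c,p in dict(top=((276.2,198.8),(345.7,202.8)),scene=((298.2,217.8),(234,212))).items():
    for q in p: print(c,ray(c,q,.2).round(4))
# wing top-face centres (k2 crop guess): compare projections
P=[ray("top",(p[0]/2.28+110,p[1]/2.28+110),.2)[:2] for p in((296,64),(635,81),(628,355),(275,336))]
r=rig(np.array(P),np.array([[.15,.185],[.15,-.185],[-.15,-.185],[-.15,.185]]));print("churn",r.x.round(4),abs(r.fun).max())
P=[ray("top",(p[0]/2.28+110,p[1]/2.28+110),.03)[:2] for p in((68,281),(186,306),(151,442),(32,415))]
r2=rig(np.array(P),np.array([[.085,.075],[.085,-.075],[-.085,-.075],[-.085,.075]]));print("tray",r2.x.round(4),abs(r2.fun).max())
x,y,a=r.x
for s in(1,-1):
    kc=np.array([x-np.sin(a)*.085*s,y+np.cos(a)*.085*s]);print("knob",kc.round(4))
    d=np.array([np.cos(a),np.sin(a)])*.025
    X=np.array([[*(kc+d),.223],[*(kc-d),.223],[*kc,.165]])
    print("top crop k2",((proj("top",X)-[230,155])*3).round(0).tolist(),"scene",((proj("scene",X)-[185,160])*3+[0,300]).round(0).tolist())
E
```

```text
top [0.5984 0.007  0.2   ]
top [ 0.5876 -0.1617  0.2   ]
scene [0.6044 0.0102 0.2   ]
scene [ 0.5943 -0.1598  0.2   ]
churn [ 0.5942 -0.0771 -0.0599] 0.0021176606150984933
tray [ 0.4388  0.342  -0.2163] 0.001402154398795985
knob [0.5993 0.0077]
top crop k2 [[139.0, 94.0], [135.0, 155.0], [139.0, 139.0]] scene [[335.0, 479.0], [340.0, 430.0], [336.0, 488.0]]
knob [ 0.5891 -0.162 ]
top crop k2 [[352.0, 105.0], [350.0, 167.0], [342.0, 150.0]] scene [[137.0, 461.0], [147.0, 413.0], [149.0, 471.0]]
```

step_arm(
  deltas=[0,-43,-32,-10,0,0,0,0,-43,-32,-10,0,0,0,0,-43,-32,-10,0,0,0,0,-43,-32,-10,0,0,0,0,-43,-32,-10,0,0,0,0,-43,-32,0,0,0,0,0,-43,-32,0,0,0,0,0,-43,-32,0,0,0,0,0,-43,-32,0,0,0,0,0,-43,-32,0,0,0,0],
)

```text
time_s: 1.95
position: [0.5257, 0.1335, 0.2729]
eef_rot: [0.628, 3.077, 0.001]
wrist_force: [0.8, -0.5, 0.1]
opening: 0.0873
finger_force: 0.0
```

step_arm(
  deltas=[0,-39,-29,0,0,0,0,0,-39,-29,0,0,0,0,0,-39,-29,0,0,0,0,0,0,0,0,0,0,-0.172,0,0,0,0,0,0,-0.172,0,0,0,0,0,0,0],
)

```text
time_s: 2.7
position: [0.5985, 0.0091, 0.2726]
eef_rot: [0.096, 3.14, 0.0]
wrist_force: [0.6, -0.3, 0.0]
opening: 0.0873
finger_force: 0.0
```

```bash
cat >> h.py <<'E'
def st():
    from scipy.spatial.transform import Rotation as Ro
    s=env.get_state();R=Ro.from_rotvec(s["eef_rot"]).as_matrix()
    print("t",round(s["time_s"],2),"p",(s["position"]*1000).round(1),"x",R[:,0].round(4),"y",R[:,1].round(4),"z",R[:,2].round(3),"ya",round(np.degrees(np.arctan2(R[1,1],R[0,1])),2),"q",s["joint_pos"].round(2),"F",s["wrist_force"].round(2),"M",s["moment"].round(3),"op",round(s["opening"]*1000,1),"ff",round(s["finger_force"],1)); return s,R
E
python3 - <<'E'
from h import *
st()
im=env.read_camera("top");cv2.imwrite("pics/t3.png",cv2.resize(im[140:270,200:400,::-1],None,fx=4,fy=4,interpolation=cv2.INTER_CUBIC))
E
```

```text
t 2.7 p [598.5   9.1 272.6] x [-9.982e-01  6.080e-02 -1.000e-04] y [6.080e-02 9.982e-01 2.000e-04] z [ 0.  0. -1.] ya 86.52 q [-0.41  0.2   0.42  1.52 -0.08  1.44  1.51] F [ 0.64 -0.29  0.04] M [0.048 0.001 0.006] op 87.3 ff 0.0
```

View pics/t3.png

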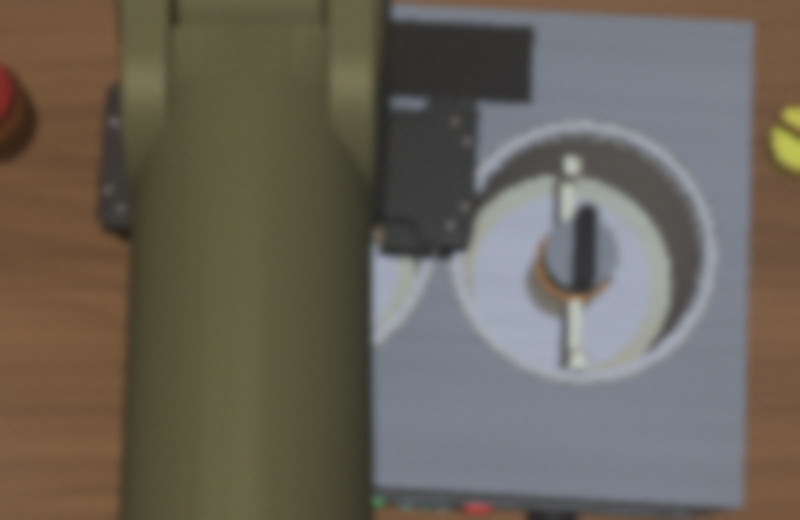

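The arm hides the left knob, but the pose matches the estimate. q7 has room for the clockwise turn, so I go down and half-close.

step_arm(
  deltas=[0,-1,-1,25,0,0,0,0,0,0,25,0,0,0,0,0,0,18,0,0,0,0,0,0,4,0,0,0,190,0,0,0,0,0,0,190,0,0,0,0,0,0,190,0,0,0,0,0,0,190,0,0,0,0,0,0],
)

```text
time_s: 3.75
position: [0.5997, 0.0081, 0.201]
eef_rot: [0.092, 3.139, 0.0]
wrist_force: [-0.3, -0.9, -0.6]
opening: 0.0547
finger_force: 0.0
```

```bash
python3 -c "
from h import *
st()"
```

```text
t 3.75 p [599.7   8.1 201. ] x [-9.983e-01  5.880e-02 -8.000e-04] y [5.880e-02 9.983e-01 2.000e-04] z [ 0.001  0.    -1.   ] ya 86.63 q [-0.41  0.23  0.41  1.63 -0.1   1.3   1.53] F [-0.31 -0.95 -0.56] M [ 0.001  0.026 -0.045] op 54.7 ff 0.0
```

step_arm(
  deltas=[200,0,0,0,0,0,0,200,0,0,0,0,0,0,200,0,0,0,0,0,0,200,0,0,0,0,0,0,200,0,0,0,0,0,0],
)

```text
time_s: 4.38
position: [0.5995, 0.0081, 0.2006]
eef_rot: [0.092, 3.14, 0.0]
wrist_force: [-0.9, -0.2, 0.4]
opening: 0.0196
finger_force: 0.0
```

step_arm(
  deltas=[209,0,0,0,0,0,0,209,0,0,0,0,0,0,209,0,0,0,0,0,0],
)

```text
time_s: 4.75
position: [0.5995, 0.0081, 0.2006]
eef_rot: [0.092, 3.14, 0.0]
wrist_force: [0.4, 0.3, 0.6]
opening: 0.0157
finger_force: 0.0
```

step_arm(
  deltas=[214,0,0,0,0,0,0,214,0,0,0,0,0,0],
)

```text
time_s: 5.0
position: [0.5995, 0.0081, 0.2006]
eef_rot: [0.092, 3.14, 0.0]
wrist_force: [0.1, 0.4, -0.2]
opening: 0.014
finger_force: 0.0
```

step_arm(
  deltas=[218,0,0,0,0,0,0,218,0,0,0,0,0,0],
)

```text
time_s: 5.25
position: [0.5994, 0.0078, 0.2006]
eef_rot: [0.093, 3.14, -0.001]
wrist_force: [-0.7, -1.1, 0.3]
opening: 0.0128
finger_force: 0.4
```

```bash
python3 -c "
from h import *
st()"
```

```text
t 5.25 p [599.4   7.8 200.6] x [-0.9983  0.059  -0.    ] y [ 5.900e-02  9.983e-01 -4.000e-04] z [-0. -0. -1.] ya 86.62 q [-0.41  0.23  0.41  1.63 -0.1   1.3   1.53] F [-0.69 -1.15  0.34] M [-0.164  0.01  -0.012] op 12.8 ff 0.4
```

step_arm(
  deltas=[218,0,-0.3,0,0,0,0.05,218,0,0,0,0,0,0.05,218,0,0,0,0,0,0.05,218,0,0,0,0,0,0],
)

```text
time_s: 5.75
position: [0.5995, 0.0078, 0.2006]
eef_rot: [0.326, 3.124, 0.0]
wrist_force: [-0.3, 0.4, 0.6]
opening: 0.0125
finger_force: 0.4
```

```bash
python3 -c "
from h import *
st()"
```

```text
t 5.75 p [599.5   7.8 200.6] x [-9.784e-01  2.067e-01 -1.000e-04] y [2.067e-01 9.784e-01 1.000e-04] z [ 0.  0. -1.] ya 78.07 q [-0.42  0.23  0.43  1.63 -0.1   1.3   1.39] F [-0.3   0.37  0.63] M [-0.072 -0.036  0.004] op 12.5 ff 0.4
```

step_arm(
  deltas=[218,0,0,0,0,0,0.04,218,0,0,0,0,0,0],
)

```text
time_s: 6.0
position: [0.5995, 0.0078, 0.2006]
eef_rot: [0.388, 3.117, 0.0]
wrist_force: [0.2, -0.6, 0.6]
opening: 0.0125
finger_force: 1.3
```

```bash
python3 -c "
from h import *
st()"
```

```text
t 6.0 p [599.5   7.8 200.6] x [-9.695e-01  2.451e-01 -1.000e-04] y [0.2451 0.9695 0.    ] z [ 0. -0. -1.] ya 75.81 q [-0.42  0.23  0.43  1.63 -0.1   1.3   1.35] F [ 0.19 -0.6   0.6 ] M [-0.051 -0.041  0.056] op 12.5 ff 1.3
```

step_arm(
  deltas=[218,0,0,0,0,0,0.03,218,0,0,0,0,0,0],
)

```text
time_s: 6.25
position: [0.5995, 0.0077, 0.2006]
eef_rot: [0.436, 3.111, -0.0]
wrist_force: [-0.5, -0.4, -0.6]
opening: 0.0129
finger_force: 2.9
```

```bash
python3 -c "
from h import *
st()"
```

```text
t 6.25 p [599.5   7.7 200.6] x [-9.614e-01  2.752e-01 -2.000e-04] y [ 0.2752  0.9614 -0.    ] z [ 0. -0. -1.] ya 74.03 q [-0.43  0.23  0.44  1.63 -0.1   1.3   1.32] F [-0.52 -0.44 -0.64] M [-0.067 -0.093  0.051] op 12.9 ff 2.9
```

step_arm(
  deltas=[218,0,0,0,0,0,0.03,218,0,0,0,0,0,0],
)

```text
time_s: 6.5
position: [0.5995, 0.0077, 0.2006]
eef_rot: [0.484, 3.104, -0.0]
wrist_force: [1.4, -0.3, 1.1]
opening: 0.013
finger_force: 5.0
```

```bash
python3 -c "
from h import *
st()"
```

```text
t 6.5 p [599.5   7.7 200.6] x [-9.526e-01  3.042e-01 -2.000e-04] y [ 0.3042  0.9526 -0.    ] z [ 0. -0. -1.] ya 72.29 q [-0.43  0.23  0.44  1.63 -0.1   1.3   1.29] F [ 1.41 -0.29  1.06] M [-0.263 -0.134  0.176] op 13.0 ff 5.0
```

Clockwise the moment climbs to 0.18 N m by 0.25 rad. I stop there and try the other way.

step_arm(
  deltas=[218,0,0,0,0,0,-0.1,218,0,0,0,0,0,-0.15,218,0,0,0,0,0,-0.1,218,0,0,0,0,0,-0.08,218,0,0,0,0,0,0],
)

```text
time_s: 7.12
position: [0.5994, 0.0079, 0.2006]
eef_rot: [0.189, -3.136, -0.001]
wrist_force: [-0.4, -0.1, -0.1]
opening: 0.0128
finger_force: 0.1
```

```bash
python3 -c "
from h import *
st()"
```

```text
t 7.12 p [599.4   7.9 200.6] x [-0.9928 -0.1199  0.    ] y [-1.199e-01  9.928e-01  4.000e-04] z [-0.  0. -1.] ya 96.89 q [-0.39  0.23  0.39  1.63 -0.09  1.3   1.71] F [-0.42 -0.06 -0.08] M [-0.026  0.02  -0.034] op 12.8 ff 0.1
```

step_arm(
  deltas=[218,0,0,0,0,0,-0.04,218,0,0,0,0,0,0],
)

```text
time_s: 7.38
position: [0.5994, 0.0078, 0.2006]
eef_rot: [0.25, -3.132, -0.0]
wrist_force: [0.2, -0.1, -0.6]
opening: 0.0126
finger_force: 0.6
```

```bash
python3 -c "
from h import *
st()"
```

```text
t 7.38 p [599.4   7.8 200.6] x [-9.873e-01 -1.588e-01  1.000e-04] y [-1.588e-01  9.873e-01  1.000e-04] z [-0.  0. -1.] ya 99.13 q [-0.39  0.23  0.39  1.63 -0.09  1.3   1.74] F [ 0.24 -0.14 -0.56] M [-0.115  0.055  0.008] op 12.6 ff 0.6
```

step_arm(
  deltas=[218,0,0,0,0,0,-0.04,218,0,0,0,0,0,0],
)

```text
time_s: 7.62
position: [0.5995, 0.0078, 0.2007]
eef_rot: [-0.313, 3.126, 0.0]
wrist_force: [-0.1, -0.5, 0.4]
opening: 0.0126
finger_force: 1.1
```

```bash
python3 -c "
from h import *
st()"
```

```text
t 7.62 p [599.5   7.8 200.7] x [-9.802e-01 -1.981e-01 -2.000e-04] y [-0.1981  0.9802  0.    ] z [ 0.  0. -1.] ya 101.43 q [-0.38  0.23  0.38  1.63 -0.09  1.3   1.78] F [-0.1  -0.53  0.36] M [-0.124  0.054 -0.063] op 12.6 ff 1.1
```

step_arm(
  deltas=[218,0,0,0,0,0,-0.03,218,0,0,0,0,0,0],
)

```text
time_s: 7.88
position: [0.5995, 0.0077, 0.2007]
eef_rot: [-0.362, 3.12, 0.0]
wrist_force: [0.7, -0.5, 1.2]
opening: 0.0125
finger_force: 1.6
```

```bash
python3 -c "
from h import *
st()"
```

```text
t 7.88 p [599.5   7.7 200.7] x [-9.735e-01 -2.289e-01 -3.000e-04] y [-0.2289  0.9735 -0.    ] z [ 0.  0. -1.] ya 103.23 q [-0.38  0.23  0.38  1.63 -0.09  1.3   1.81] F [ 0.7  -0.53  1.24] M [-0.15   0.076 -0.048] op 12.5 ff 1.6
```

step_arm(
  deltas=[218,0,0,0,0,0,-0.03,218,0,0,0,0,0,-0.03,218,0,0,0,0,0,0],
)

```text
time_s: 8.25
position: [0.5996, 0.0077, 0.2009]
eef_rot: [-0.456, 3.108, 0.0]
wrist_force: [-0.7, -1.3, 4.2]
opening: 0.0129
finger_force: 2.3
```

```bash
python3 -c "
from h import *
st()"
```

```text
t 8.25 p [599.6   7.7 200.9] x [-9.578e-01 -2.874e-01 -6.000e-04] y [-0.2874  0.9578 -0.    ] z [ 0.001  0.    -1.   ] ya 106.7 q [-0.37  0.23  0.37  1.63 -0.09  1.3   1.87] F [-0.67 -1.31  4.21] M [-0.18   0.102 -0.038] op 12.9 ff 2.3
```

step_arm(
  deltas=[218,0,0,0,0,0,-0.04,218,0,0,0,0,0,-0.03,218,0,0,0,0,0,0],
)

```text
time_s: 8.62
position: [0.5997, 0.0077, 0.201]
eef_rot: [-0.564, 3.09, -0.0]
wrist_force: [0.4, -0.3, 4.5]
opening: 0.0127
finger_force: 3.1
```

```bash
python3 -c "
from h import *
st()"
```

```text
t 8.62 p [599.7   7.7 201. ] x [-0.9356 -0.3532 -0.001 ] y [-3.532e-01  9.356e-01 -2.000e-04] z [ 0.001  0.    -1.   ] ya 110.68 q [-0.37  0.23  0.36  1.63 -0.08  1.3   1.94] F [ 0.38 -0.33  4.49] M [-0.21   0.105 -0.048] op 12.7 ff 3.1
```

Counter-clockwise it turns freely at 0.05 N m and lifts the hand, so the left knob has the ordinary thread. I turn it back and go to the right knob.

step_arm(
  deltas=[218,0,0,0,0,0,0.15,218,0,0,0,0,0,0.12,218,0,0,0,0,0,0.1,218,0,0,0,0,0,0.05,218,0,0,0,0,0,0.03,218,0,0,0,0,0,0],
)

```text
time_s: 9.38
position: [0.599, 0.0084, 0.1998]
eef_rot: [-0.138, -3.137, -0.001]
wrist_force: [-0.6, 1.7, -0.2]
opening: 0.0125
finger_force: 0.5
```

```bash
python3 -c "
from h import *
st()"
```

```text
t 9.38 p [599.    8.4 199.8] x [-0.9961  0.088   0.0013] y [8.800e-02 9.961e-01 4.000e-04] z [-0.001  0.    -1.   ] ya 84.95 q [-0.41  0.23  0.41  1.63 -0.1   1.3   1.5 ] F [-0.59  1.74 -0.25] M [0.179 0.039 0.057] op 12.5 ff 0.5
```

step_arm(
  deltas=[120,0,0,0,0,0,0,120,0,0,0,0,0,0,100,0,0,-15,0,0,0,100,0,0,-35,0,0,0,100,-2,-56,0,0,0,0,100,-2,-56,0,0,0,0,100,-1.5,-58.4,0,0,0,-0.03,100,0,0,0,0,0,0,100,0,0,0,0,0,0],
)

```text
time_s: 10.5
position: [0.5901, -0.1622, 0.2514]
eef_rot: [0.093, 3.139, 0.001]
wrist_force: [-0.4, -0.1, 0.1]
opening: 0.0526
finger_force: 0.0
```

```bash
python3 - <<'E'
from h import *
st()
im=env.read_camera("top");a=im[140:270,200:400,::-1]
b=env.read_camera("scene")[160:260,185:350,::-1]
cv2.imwrite("pics/t4.png",np.hstack([cv2.resize(a,None,fx=2.3,fy=2.3,interpolation=cv2.INTER_CUBIC),cv2.resize(b,(330,299),interpolation=cv2.INTER_CUBIC)]))
E
```

```text
t 10.5 p [ 590.1 -162.2  251.4] x [-0.9982  0.0593 -0.0012] y [5.930e-02 9.982e-01 8.000e-04] z [ 0.001  0.001 -1.   ] ya 86.6 q [-0.21  0.24  0.52  1.53 -0.12  1.4   1.83] F [-0.4  -0.07  0.06] M [0.13  0.011 0.035] op 52.6 ff 0.0
```

View pics/t4.png

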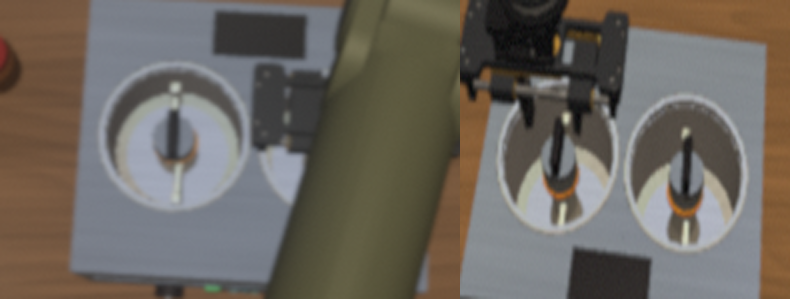

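The left knob is seated and aligned again: its wing at (175,133) is parallel to the paddle arm. The gripper is over the right knob.

step_arm(
  deltas=[150,0,0,25,0,0,0,150,0,0,22,0,0,0,205,0,0,4,0,0,0,205,0,0,0,0,0,0,209,0,0,0,0,0,0,209,0,0,0,0,0,0,209,0,0,0,0,0,0],
)

```text
time_s: 11.48
position: [0.59, -0.1625, 0.2]
eef_rot: [0.092, 3.139, 0.0]
wrist_force: [-0.1, 0.6, -0.3]
opening: 0.0159
finger_force: 0.0
```

step_arm(
  deltas=[214,0,0,0,0,0,0,218,0,0,0,0,0,0,218,0,0,0,0,0,0],
)

```text
time_s: 11.85
position: [0.5898, -0.1624, 0.1995]
eef_rot: [-0.092, -3.14, -0.0]
wrist_force: [0.4, -0.1, -0.7]
opening: 0.0129
finger_force: 0.0
```

```bash
python3 -c "
from h import *
st()"
```

```text
t 11.85 p [ 589.8 -162.4  199.5] x [-0.9983  0.0588  0.    ] y [5.880e-02 9.983e-01 1.000e-04] z [-0.  0. -1.] ya 86.63 q [-0.2   0.27  0.51  1.6  -0.14  1.31  1.84] F [ 0.41 -0.07 -0.72] M [ 0.017  0.006 -0.047] op 12.9 ff 0.0
```

Well centred. Now I try it clockwise in the loose cage.

step_arm(
  deltas=[218,0,0,0,0,0,0.1,218,0,0,0,0,0,0.08,218,0,0,0,0,0,0.04,218,0,0,0,0,0,0],
)

```text
time_s: 12.35
position: [0.5898, -0.1624, 0.1996]
eef_rot: [0.436, 3.111, 0.0]
wrist_force: [-0.2, -0.3, -0.6]
opening: 0.0129
finger_force: 0.8
```

step_arm(
  deltas=[218,0,0,0,0,0,0.03,218,0,0,0,0,0,0],
)

```text
time_s: 12.6
position: [0.5899, -0.1624, 0.1997]
eef_rot: [0.483, 3.104, 0.0]
wrist_force: [0.5, -0.1, -0.3]
opening: 0.0125
finger_force: 1.2
```

```bash
python3 -c "
from h import *
st()"
```

```text
t 12.6 p [ 589.9 -162.4  199.7] x [-9.527e-01  3.040e-01 -2.000e-04] y [3.040e-01 9.527e-01 1.000e-04] z [ 0.  0. -1.] ya 72.3 q [-0.23  0.27  0.55  1.6  -0.15  1.31  1.6 ] F [ 0.5  -0.09 -0.29] M [-0.003  0.011  0.087] op 12.5 ff 1.2
```

step_arm(
  deltas=[218,0,0,0,0,0,0.04,218,0,0,0,0,0,0],
)

```text
time_s: 12.85
position: [0.5899, -0.1625, 0.1998]
eef_rot: [0.544, 3.094, 0.0]
wrist_force: [0.8, 0.4, 1.4]
opening: 0.0127
finger_force: 1.2
```

```bash
python3 -c "
from h import *
st()"
```

```text
t 12.85 p [ 589.9 -162.5  199.8] x [-9.400e-01  3.412e-01 -3.000e-04] y [3.412e-01 9.400e-01 2.000e-04] z [ 0.  0. -1.] ya 70.05 q [-0.23  0.27  0.55  1.6  -0.15  1.31  1.56] F [0.76 0.43 1.39] M [-0.021  0.037  0.041] op 12.7 ff 1.2
```

Clockwise turns freely with the hand lifting, so the right knob is the left-hand one. I unscrew it, rising with it.

step_arm(
  deltas=[218,0,0,-0.7,0,0,0.15,218,0,0,-0.5,0,0,0.15,218,0,0,-0.5,0,0,0.15,218,0,0,-0.5,0,0,0.15,218,0,0,-0.5,0,0,0.15,218,0,0,-0.5,0,0,0.15,218,0,0,-0.5,0,0,0.15,218,0,0,0,0,0,0,218,0,0,0,0,0,0],
)

```text
time_s: 13.98
position: [0.5898, -0.1623, 0.2032]
eef_rot: [-2.019, -2.407, 0.0]
wrist_force: [-0.0, 0.3, 0.1]
opening: 0.013
finger_force: 0.0
```

```bash
python3 -c "
from h import *
st()"
```

```text
t 13.97 p [ 589.8 -162.3  203.2] x [-1.741e-01  9.847e-01  1.000e-04] y [ 9.847e-01  1.741e-01 -1.000e-04] z [-0.  0. -1.] ya 10.02 q [-0.35  0.29  0.7   1.6  -0.19  1.32  0.55] F [-0.01  0.33  0.07] M [-0.11   0.023  0.042] op 13.0 ff 0.0
```

step_arm(
  deltas=[218,0,0,-0.5,0,0,0.15,218,0,0,-0.5,0,0,0.15,218,0,0,-0.5,0,0,0.15,218,0,0,-0.5,0,0,0.15,218,0,0,-0.5,0,0,0.15,218,0,0,-0.5,0,0,0.15,218,0,0,-0.5,0,0,0.15,218,0,0,-0.5,0,0,0.15,218,0,0,-0.5,0,0,0.15,218,0,0,0,0,0,0],
)

```text
time_s: 15.22
position: [0.5898, -0.1624, 0.2076]
eef_rot: [3.08, 0.618, -0.0]
wrist_force: [-0.2, -1.1, 0.0]
opening: 0.0127
finger_force: 0.0
```

step_arm(
  deltas=[218,0,0,-0.5,0,0,0.15,218,0,0,-0.5,0,0,0.15,218,0,0,-0.5,0,0,0.15,218,0,0,-0.5,0,0,0.15,218,0,0,-0.5,0,0,0.15,218,0,0,-0.5,0,0,0.1,218,0,0,0,0,0,0],
)

```text
time_s: 16.1
position: [0.5898, -0.1624, 0.2106]
eef_rot: [3.061, -0.705, -0.0]
wrist_force: [-0.5, -0.5, -1.0]
opening: 0.0128
finger_force: 0.0
```

```bash
python3 -c "
from h import *
st()"
```

```text
t 16.1 p [ 589.8 -162.4  210.6] x [ 8.992e-01 -4.376e-01 -2.000e-04] y [-4.376e-01 -8.992e-01  1.000e-04] z [-0. -0. -1.] ya -115.95 q [-0.62  0.4   1.1   1.6  -0.36  1.37 -1.51] F [-0.5  -0.47 -0.98] M [-0.029  0.189  0.027] op 12.8 ff 0.0
```

step_arm(
  deltas=[230,0,0,0,0,0,0,255,0,0,0,0,0,0,255,0,0,0,0,0,0,255,0,0,0,0,0,0.06,255,0,0,-1,0,0,0,255,0,0,-1,0,0,0,255,0,0,0,0,0,0],
)

```text
time_s: 16.98
position: [0.5895, -0.1623, 0.2124]
eef_rot: [-3.037, 0.802, 0.001]
wrist_force: [0.2, 0.3, -4.8]
opening: 0.0117
finger_force: 30.0
```

```bash
python3 -c "
from h import *
st()"
```

```text
t 16.98 p [ 589.5 -162.3  212.4] x [ 8.695e-01 -4.939e-01 -8.000e-04] y [-4.939e-01 -8.695e-01  2.000e-04] z [-0.001  0.    -1.   ] ya -119.6 q [-0.63  0.4   1.11  1.6  -0.37  1.37 -1.57] F [ 0.16  0.35 -4.77] M [0.026 0.197 0.061] op 11.7 ff 30.0
```

step_arm(
  deltas=[255,0,0,-2,0,0,0,255,0,0,-2,0,0,0,255,0,0,0,0,0,0],
)

```text
time_s: 17.35
position: [0.5894, -0.1625, 0.2172]
eef_rot: [-3.037, 0.803, 0.002]
wrist_force: [-3.0, 0.4, -0.9]
opening: 0.0116
finger_force: 30.0
```

step_arm(
  deltas=[255,0,0,-4,0,0,0,255,0,0,-6,0,0,0,255,0,0,0,0,0,0],
)

```text
time_s: 17.73
position: [0.5905, -0.1627, 0.2278]
eef_rot: [-3.037, 0.803, -0.003]
wrist_force: [0.1, -0.5, -2.2]
opening: 0.0119
finger_force: 30.0
```

step_arm(
  deltas=[255,0,0,-15,0,0,0,255,0,0,-15,0,0,-0.18,255,0,0,-15,0,0,-0.18,255,0,0,-15,0,0,-0.18,255,0,0,-15,0,0,-0.18,255,0,0,0,0,0,-0.18,255,4.8,-40,0,0,0,0,255,4.8,-52,0,0,0,0,255,4.8,-52,0,0,0,0,255,4.8,-52,0,0,0,0],
)

```text
time_s: 18.98
position: [0.534, 0.0275, 0.3028]
eef_rot: [-3.084, -0.596, -0.003]
wrist_force: [0.9, 0.5, -3.5]
opening: 0.0119
finger_force: 30.0
```

step_arm(
  deltas=[255,4.8,-52,0,0,0,0,255,4.8,-52,0,0,0,0,255,4.8,-52,0,0,0,0,255,4.8,-52,0,0,0,0,255,4.8,-52,0,0,0,0,255,4.8,-40,0,0,0,0,255,0,0,0,0,0,0,255,0,0,0,0,0,0],
)

```text
time_s: 19.98
position: [0.4497, 0.3147, 0.3023]
eef_rot: [3.084, 0.596, 0.001]
wrist_force: [0.7, -0.4, -2.1]
opening: 0.0115
finger_force: 30.0
```

```bash
python3 - <<'E'
from h import *
s,R=st()
print((R.T@(np.array([.4395,.342,s["position"][2]])-s["position"])*1000).round(1))
im=env.read_camera("scene");cv2.imwrite("pics/s5.png",cv2.resize(im[150:330,200:500,::-1],None,fx=2.6,fy=2.6,interpolation=cv2.INTER_CUBIC))
E
```

```text
t 19.98 p [449.7 314.7 302.3] x [9.280e-01 3.725e-01 6.000e-04] y [ 3.725e-01 -9.280e-01  9.000e-04] z [ 0.001 -0.001 -1.   ] ya -68.13 q [-1.22  0.07  0.6   1.6  -0.04  1.48 -1.81] F [ 0.73 -0.38 -2.07] M [-0.136  0.152 -0.027] op 11.5 ff 30.0
[  0.7 -29.2  -0. ]
```

View pics/s5.png

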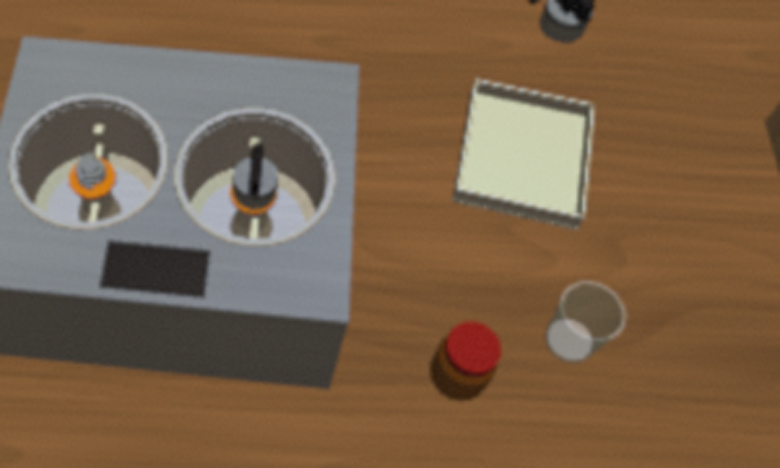

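The right spindle is bare (93,170), the left knob is on its spindle (253,178), and the held knob is above the tray (525,150).

step_arm(
  deltas=[255,0,-29.2,0,0,0,0,255,0,0,40,0,0,0,255,0,0,50,0,0,0,255,0,0,50,0,0,0,255,0,0,50,0,0,0,255,0,0,40,0,0,0,255,0,0,20,0,0,0,255,0,0,5,0,0,0,255,0,0,0,0,0,0],
)

```text
time_s: 21.15
position: [0.4392, 0.3424, 0.0477]
eef_rot: [-3.084, -0.595, -0.002]
wrist_force: [-0.4, 0.5, -2.8]
opening: 0.0118
finger_force: 30.0
```

step_arm(
  deltas=[255,0,0,2,0,0,0,255,0,0,2,0,0,0,255,0,0,0,0,0,0],
)

```text
time_s: 21.52
position: [0.4382, 0.3428, 0.043]
eef_rot: [-3.084, -0.598, -0.001]
wrist_force: [-0.5, 0.1, -2.6]
opening: 0.0115
finger_force: 30.0
```

```bash
python3 -c "
from h import *
st()"
```

```text
t 21.52 p [438.2 342.8  43. ] x [9.276e-01 3.737e-01 4.000e-04] y [ 3.737e-01 -9.276e-01 -3.000e-04] z [ 0.  0. -1.] ya -68.06 q [-1.19  0.31  0.55  1.9  -0.19  0.98 -1.74] F [-0.46  0.12 -2.61] M [-0.086  0.16   0.002] op 11.5 ff 30.0
```

step_arm(
  deltas=[255,0,0,1.5,0,0,0,255,0,0,1,0,0,0,255,0,0,0,0,0,0],
)

```text
time_s: 21.9
position: [0.4381, 0.3426, 0.0401]
eef_rot: [3.084, 0.598, -0.0]
wrist_force: [0.3, -0.2, -2.9]
opening: 0.0116
finger_force: 30.0
```

step_arm(
  deltas=[255,0,0,1,0,0,0,255,0,0,0,0,0,0],
)

```text
time_s: 22.15
position: [0.4381, 0.3426, 0.0392]
eef_rot: [3.084, 0.598, -0.0]
wrist_force: [0.2, -0.2, -2.0]
opening: 0.0116
finger_force: 30.0
```

step_arm(
  deltas=[255,0,0,1,0,0,0,255,0,0,0,0,0,0],
)

```text
time_s: 22.4
position: [0.4383, 0.3428, 0.0389]
eef_rot: [-3.084, -0.597, 0.0]
wrist_force: [-1.9, -1.5, 4.0]
opening: 0.0118
finger_force: 30.0
```

Contact with the floor; release and go up.

step_arm(
  deltas=[200,0,0,0,0,0,0,150,0,0,0,0,0,0,100,0,0,0,0,0,0,100,0,0,0,0,0,0,100,0,0,-5,0,0,0,100,0,0,-30,0,0,0,100,0,0,-50,0,0,0,100,0,0,-50,0,0,0,100,0,0,-50,0,0,0,100,0,0,0,0,0,0],
)

```text
time_s: 23.65
position: [0.4405, 0.3442, 0.2283]
eef_rot: [-3.079, -0.596, -0.011]
wrist_force: [0.6, -0.6, -0.8]
opening: 0.0526
finger_force: 0.0
```

```bash
python3 - <<'E'
from h import *
st()
im=env.read_camera("scene");cv2.imwrite("pics/s6.png",cv2.resize(im[150:330,200:500,::-1],None,fx=2.6,fy=2.6,interpolation=cv2.INTER_CUBIC))
E
```

```text
t 23.65 p [440.5 344.2 228.3] x [0.9277 0.3732 0.0082] y [ 0.3733 -0.9277 -0.0042] z [ 0.006  0.007 -1.   ] ya -68.08 q [-1.24  0.12  0.58  1.7  -0.07  1.33 -1.84] F [ 0.63 -0.6  -0.76] M [-0.055  0.082 -0.001] op 52.6 ff 0.0
```

View pics/s6.png

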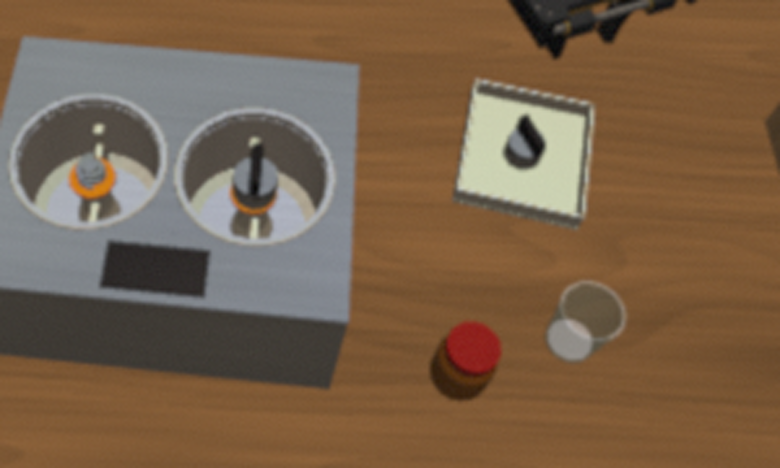

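The knob stands upright in the middle of the tray (525,147), the left knob is done up (253,178), and the gripper is clear.

```bash
python3 -c "
from cell import env
print(env.hand_in())"
```

```text
the job is handed in; nothing more can be done
None
```

The right knob was the left-hand one: I unscrewed it clockwise and stood it upright in the tray, the left knob is still done up, and the job is handed in (no verdict was returned).

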